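# Probe two terminals of an opened control case, then close it up

### The job

On the repair bench, take the black test probe out of its fork stand and press its spring tip gently, for about a second each time, first onto the round brass terminal on the board in the open white case and then onto the straight strip terminal; do not touch the cross-shaped terminal with the probe. Then hang the probe upright in its fork again and close the case's hinged cover fully. Leave the screwdriver, the spool and the meter where they are.

Things in the scene. Friction and masses are not known exactly. Their poses are not given: they have to be found in the camera images.
- case: Fixed open white plastic case, 170 x 250 x 55 mm (x, y, z), walls 5 mm. Origin: centre of its underside, on the bench. Its own +x side carries the cover's hinge, its -x side is the free side. A green board lies inside, its top 18 mm above the bench; components up to 42 mm high (below the rim) stand in the half next to the hinge, the three terminals in the half next to the free side.
- cover (a joint): Angle of the hinged cover (rad): 0 fully shut on the rim, growing as it opens; it starts open at 1.7 to 1.95, past upright, and stays where it is left (stiff hinge). The cover is a white plate 6 mm thick, 170 mm from hinge to free edge and 250 mm wide.
- cover_hinge (a point): Point in the middle of the cover's hinge line, which runs along the case's y axis on its +x rim, about 55 mm above the bench.
- cover_handle (a point): Grip point of the cover's knob, which sticks out of the cover's outer face near the middle of its free edge; it moves with the cover.
- disc: Fixed round brass terminal on the board: disc of 30 mm diameter, 6 mm thick. Origin: centre of its underside; its top is 6 mm higher (24 mm above the bench).
- strip: Fixed straight brass terminal on the board: strip 46 mm long (its x) by 16 mm wide (its y), 6 mm thick. Origin: centre of its underside; its top is 6 mm higher.
- cross: Fixed brass terminal on the board shaped as a plus sign, 42 x 42 mm with arms 12 mm wide, 6 mm thick; not to be touched. Origin: centre of its underside. The three terminals stand in a row in any order, about 70 mm from one to the next.
- stand: Fixed probe stand, 100 mm high: dark steel base plate 120 x 110 x 10 mm, an upright at its +x end carrying an aluminium fork, open to the stand's -x and from above: two level prongs 16 mm wide along x with a slot of 22 mm between them, prong tops 100 mm above the bench. Origin on the bench, under the place of the probe.
- stand_seat (a point): Point in the middle of the slot at the height of the prong tops: the middle of the collar's underside of the hanging probe belongs here. The slot runs 39 mm from here to the upright (stand's +x) and 33 mm to its open end.
- probe: Loose black cordless test probe, 155 mm long, about 0.11 kg, hanging upright in the fork at the start. Origin: middle of the underside of its collar; its z points up along the handle. Collar 44 mm in diameter and 8 mm thick (z 0 to 8 mm); smooth round handle 25 mm in diameter from z = 8 to 80 mm; below the collar a steel shaft 14 mm in diameter to z = -58 mm, then the spring tip.
- probe_tip (a point): End of the probe's round-ended spring tip (8 mm in diameter), 75 mm below the probe's origin when not pressed. The tip gives way up to 10 mm along the probe, taking about 1 N to start and 5 N at the end of its travel.
- screwdriver: Bystander: loose screwdriver 180 mm long lying on the bench. Origin: middle of its underside.
- spool: Bystander: loose spool 64 mm in diameter, 42 mm high, standing on its flange. Origin: centre of its underside.
- meter: Bystander: loose grey hand meter 160 x 80 x 42 mm lying on the bench. Origin: centre of its underside.
Mind the look-alikes: they are no part of the job. Of the things that look like the probe, the largest one is meant.

How it is judged (in metres and radians):
On the way, in this order (a step that is already met when the one before it is completed fails the run):
1. the tip of the probe, held in the gripper, presses on the round terminal with more than 0.8 N for half a second (contact force between probe and disc above 0.8 N and distance between probe_tip and disc below 0.022 m and contact force between the fingers and probe above 1 N), for 0.5 s.
2. then the tip of the held probe presses on the strip terminal with more than 0.8 N for half a second (contact force between probe and strip above 0.8 N and distance between probe_tip and strip below 0.03 m and contact force between the fingers and probe above 1 N), for 0.5 s.
At the end, for the whole second after the job is handed in: The cover is shut (joint under 0.04 rad); the probe hangs at rest in the fork, its collar's underside within 30 mm of the seat point across and within 4 mm of the prong tops in height, upright within 0.12 rad; the bystanders have not moved more than 30 mm (value of joint cover below 0.04 rad and horizontal distance between probe and stand_seat below 0.03 m and z of probe in the frame of stand between 0.096 and 0.104 m and angle between probe's own z axis and vertical below 0.12 rad and linear speed of probe below 0.02 m/s); the robot touches nothing.
It fails at once if the probe touches the cross-shaped terminal (contact force between probe and cross above 0.2 N).
It fails at once if the probe is pressed on a terminal with more than 20 N (contact force between probe and disc above 20 N or contact force between probe and strip above 20 N).
It fails at once if a bystander is moved more than 30 mm (distance of any of screwdriver, spool, meter from where it was at the start of the episode above 0.03 m).
It also fails if it takes over 72 s, if anything falls off the work surface, if the arm or the gripper's body presses on something with over 40 N, if the wrist force passes 120 N, or if a joint passes its speed limit or range.

### The arm

A 6-joint arm with a two-finger parallel gripper is mounted at the origin on the work surface. World frame = base frame: x ahead of the robot, y to its left, z up, the work surface at z = 0. Lengths are in mm, angles in degrees, forces in N, time in s.
With the tool pointing down it reaches from about 275 to 725 mm from the base axis. Payload 5.6 kg.
Tool frame: the origin (TCP) lies midway between the tips of the shut fingers; the grasp point (between the pads) lies 19 mm behind it (arm.grip_point_offset is the distance from the TCP to the grasp point, in mm); z points along the fingers, x is the direction in which the jaws open and shut, and the axes are right-handed (so a half turn about z gives the same grasp; the last joint's range is limited). The gripper opens to 85 mm and grips with 20 to 120 N. Pads are 22 mm wide; open, the fingers measure 114 mm over their backs; the gripper's body (76 mm by 85 mm) begins 54 mm behind the grasp point. The pads swing forward as they close: fully open they stand 13 mm farther back than shut.
Start: joints at [-60.871, 14.616, 6.199, 0, -81.583, -16.306], TCP at [122.086, -536.272, 231.283] pointing down, gripper open.
Joint ranges: [-168.99, 168.99], [-69.2, 112.95], [-62.41, 85.93], [-164.36, 98.24], [-168.68, -3.75], [-174.98, 174.98]. Speed limits (degrees/s): [147.25, 147.25, 180, 180, 180, 180].

### API

Orientations are given as a 3x3 rotation matrix whose columns are the frame's x, y, z axes.
In Python, from bench import arm gives the robot as it stands.
- The arm moves only by the tool apply_moves, never from a script. Its argument "commands" is a list that holds one entry, the list of rows, each a list of 7 numbers: the shift along the tool's x, y, z in m, then the turn, a rotation vector about the tool's x, y, z in rad, then the gripper's target within -1 to 1 (fully open at 1, half-way at 0, shut at -1). A call has exactly 8 rows; each row is the pose to reach, as a shift and turn from the pose measured when the call began, along the tool's axes at that moment; what a row does not reach only later rows make up. A row lasts 1/12 s, in which the tool goes at most 41.7 mm and 7.16 degrees, less where a joint would pass 70% of its speed; a pose out of reach is approached as far as the arm can. A call with a gripper value outside its range is refused whole. The fingers move at their own pace and stop on an object; "grip_force" is the grip in N (left out, the last holds). Time passes only in rows, so rows that repeat a pose let the fingers close, or fill a call up. It gives the time, the measured TCP pose, the force and the opening at its end, in the units of the state.
- arm.sense(): the state, without advancing time (a new reading comes with each control period).
- arm.snapshot(name): name is "scene" or "side" or "wrist"; returns the picture (480x640x3 uint8, blue, green, red); there is no depth.
- arm.camera_params(name): a dict with "fov_y" (degrees; the focal length in pixels is half the picture's height over the tangent of half this angle, whatever the lens; pixels are square), "cx", "cy" (the principal point, pixels), "R" (3x3) and "t" (3): a world point X has camera coordinates R X + t. Camera axes: x right, y down, z forward; pixel columns grow to the right and rows downward; lengths in mm; the calibration is good to about 2 mm. A picture is of the moment at which its call begins: read the wrist's pose just before it. camera_params takes no time and is no camera call; for the wrist camera it gives the pose at the moment of the call.
- arm.finish_job(): hands the job in, once; it reports no verdict.
The state is a dict: "clock": time; "joints": joint angles; "joint_velocities": joint speeds; "joint_efforts": joint torques, N m; "ee_pos": TCP position; "tool_rot": TCP orientation; "force": force on the tool from outside, world axes, zero at the start; "moment": the same for the moment, N m; "grip_width": finger opening in mm.
Only numpy, scipy, OpenCV 4.12 (cv2) and the standard library are available. Lean on these libraries where they do the work, as an engineer would, in place of code of your own. Each camera call takes 0.05 s, during which the arm holds its last target.

## Working session

There is one attempt and no reset: what is moved stays moved. The work goes in short steps, Python scripts to look and compute and a tool call to move; the robot and the scene stay as the last step left them, time stands still between calls to the robot, and variables do not carry over. Pictures are saved under pics/ and viewed, and the job is handed in when it is done.

Besides the shell and the picture viewer there is one more tool, called after "Call:" in YAML: its name, and indented under it one key for each argument. apply_moves: Moves the arm, as the interface text tells. Its arguments: {"type":"object","properties":{"commands":{"type":"array"},"grip_force":{"type":"number"}},"required":["commands"]}

```bash
mkdir -p pics; ls; python3 - <<'E'
from bench import arm
import cv2, json
print(arm.sense())
for n in ("scene","side","wrist"):
    p=arm.camera_params(n); print(n,p)
    cv2.imwrite(f"pics/{n}0.png",arm.snapshot(n))
print(arm.sense()["clock"])
E
```

```text
pics
{'clock': 0.0, 'joints': array([-6.08692128e+01,  1.46539562e+01,  6.13076396e+00, -2.69463150e-02,
       -8.15855464e+01, -1.63070228e+01]), 'joint_velocities': array([-0.02366658, -0.07924534, -0.12075534,  0.04883116,  0.03857338,
        0.05214658]), 'joint_efforts': array([-8.35059764e-04, -3.86629200e+01,  2.37944394e+01,  5.36535278e+00,
       -6.07760274e-03, -4.89041963e-05]), 'ee_pos': array([ 122.01921188, -535.77245693,  230.38875645]), 'tool_rot': array([[-2.21884899e-01,  9.75072727e-01, -5.17481392e-04],
       [ 9.75070911e-01,  2.21885486e-01,  1.88425595e-03],
       [ 1.95210820e-03, -8.64931107e-05, -9.99998091e-01]]), 'force': array([-0.31911988, -0.17053498,  0.01133909]), 'moment': array([ 0.00535149,  0.02385703, -0.01057547]), 'grip_width': 85.60179172051858}
scene {'fov_y': 52.64041580122841, 'cx': 314.89863754375494, 'cy': 245.02970011670675, 'R': array([[ 0.46736659,  0.88390983, -0.01648881],
       [ 0.69699091, -0.3798788 , -0.60819057],
       [-0.54384937,  0.2727554 , -0.79361978]]), 't': array([-327.91221144, -320.80783391, 1428.28505619])}
side {'fov_y': 57.1860924345132, 'cx': 315.5956964371447, 'cy': 236.80842181652602, 'R': array([[ 0.95921667, -0.28263923, -0.00429563],
       [-0.14914009, -0.49312318, -0.85708037],
       [ 0.24012626,  0.82276643, -0.51516481]]), 't': array([-519.92250739,  213.73486611,  815.36284985])}
wrist {'fov_y': 59.819428784028865, 'cx': 320.2208400535111, 'cy': 235.77588034563865, 'R': array([[-0.22242335,  0.97494689,  0.0025326 ],
       [ 0.92398303,  0.20996619,  0.31963973],
       [ 0.3111    ,  0.07343542, -0.94753577]]), 't': array([549.08302191, -40.54540374, 381.56529193])}
0.15
```

View pics/scene0.png

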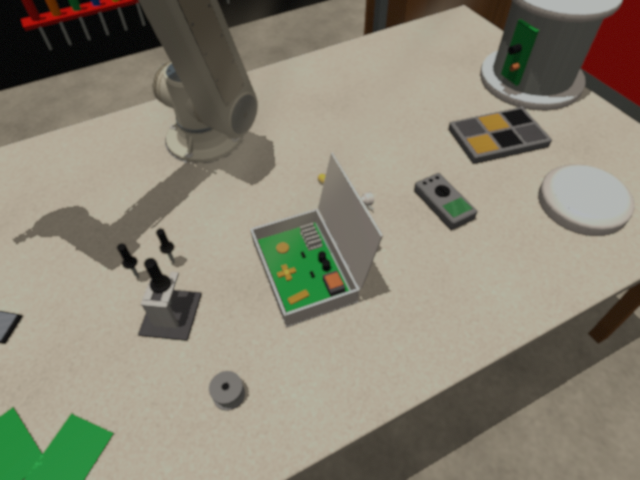

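View pics/side0.png

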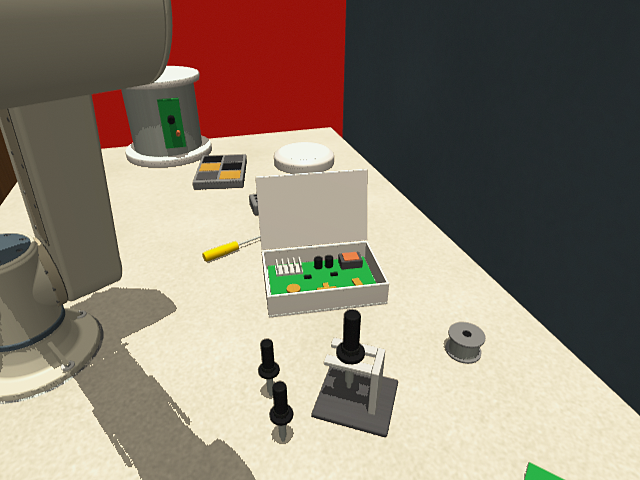

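View pics/wrist0.png

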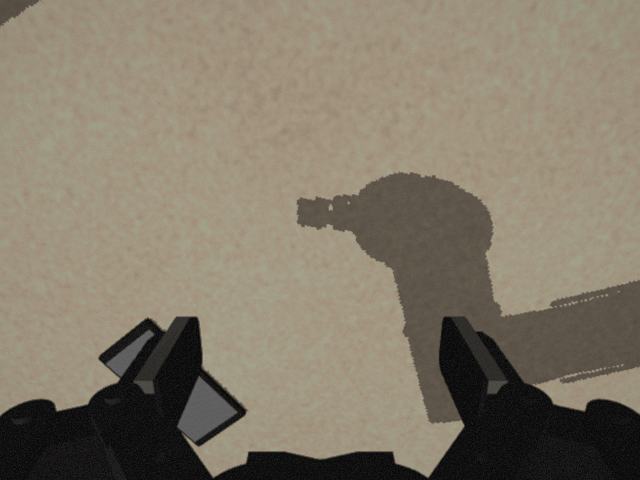

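Scene view: three probe-like things: at (127,257), (165,243), both short and standing freely, and at (157,278), the largest, hanging in the fork of the dark stand. The last one fits. The case is at about (305,265), its cover opening to the right. Its terminals from top to bottom are the disc (283,247), the cross (287,271) and the strip (298,297). Next I'll enlarge these.

```bash
python3 - <<'E'
import cv2
s=cv2.imread("pics/scene0.png"); d=cv2.imread("pics/side0.png")
def crop(im,x0,y0,w,h,k,n): cv2.imwrite(n,cv2.resize(im[y0:y0+h,x0:x0+w],None,fx=k,fy=k,interpolation=cv2.INTER_CUBIC))
crop(s,100,220,130,125,6-1e-9 if 0 else 4.5,"pics/c1.png")
crop(s,240,150,150,175,3.4,"pics/c2.png")
crop(d,240,300,170,140,4.2,"pics/c3.png")
crop(d,245,160,150,160,3.7,"pics/c4.png")
E
```

```text
(no output)
```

View pics/c1.png

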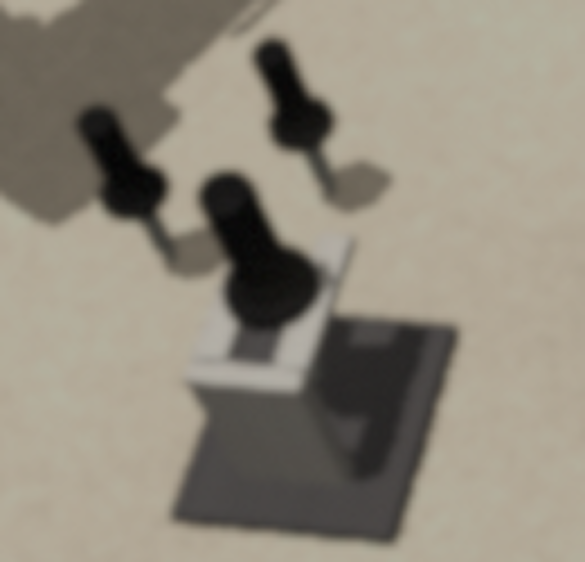

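View pics/c2.png

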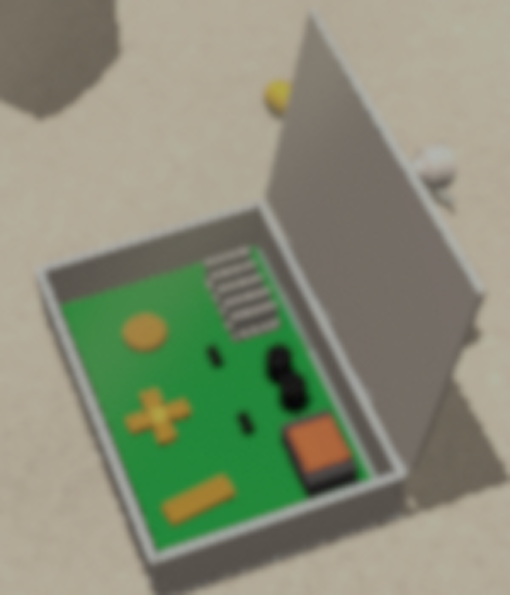

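View pics/c3.png

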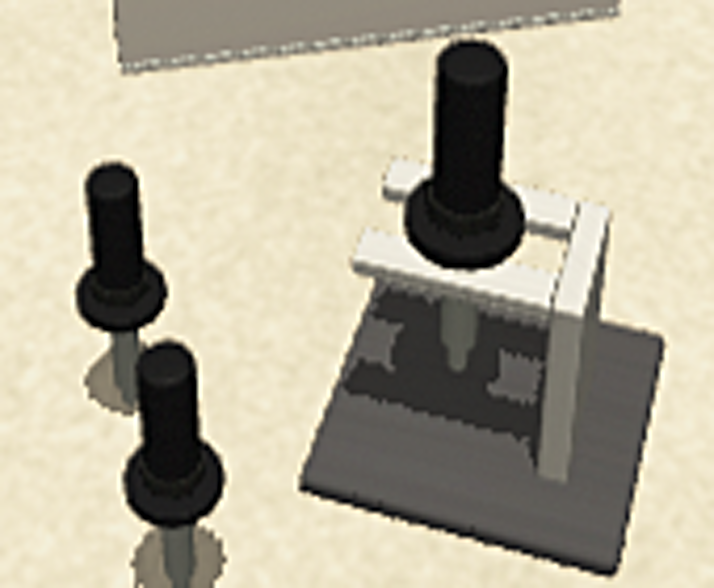

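View pics/c4.png

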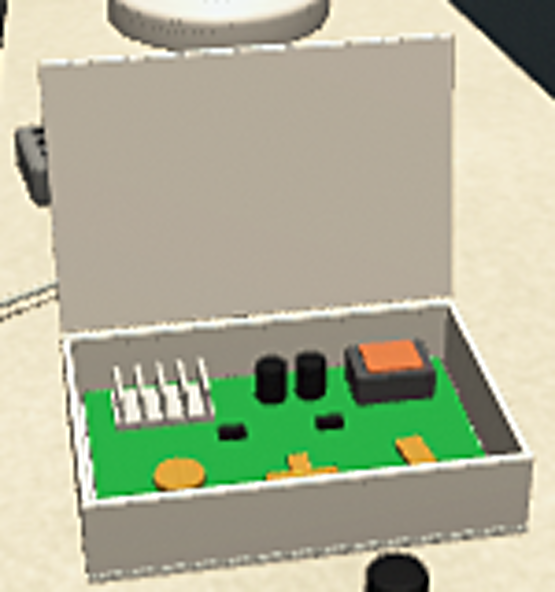

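```bash
cat > h.py <<'E'
import numpy as np, cv2
from scipy.optimize import least_squares
from bench import arm
P={n:arm.camera_params(n) for n in("scene","side")}
def f(p): return 240/np.tan(np.radians(p["fov_y"]/2))
def proj(p,X):
    c=np.asarray(p["R"])@np.asarray(X,float)+p["t"]; return np.array([p["cx"]+f(p)*c[0]/c[2],p["cy"]+f(p)*c[1]/c[2]])
def onz(p,uv,z):
    d=np.array([(uv[0]-p["cx"])/f(p),(uv[1]-p["cy"])/f(p),1.]); R=np.asarray(p["R"]); d=R.T@d; o=-R.T@p["t"]
    return o+d*(z-o[2])/d[2]
def tri(obs):
    A=[];b=[]
    for p,uv in obs:
        d=np.array([(uv[0]-p["cx"])/f(p),(uv[1]-p["cy"])/f(p),1.]); R=np.asarray(p["R"]); d=R.T@d; d/=np.linalg.norm(d); o=-R.T@p["t"]
        M=np.eye(3)-np.outer(d,d);A.append(M);b.append(M@o)
    x=np.linalg.lstsq(np.vstack(A),np.hstack(b),rcond=None); return x[0]
def c(k,x0,y0,*pts): return [((u+.5)/k-.5+x0,(v+.5)/k-.5+y0) for u,v in pts]
E
python3 - <<'E'
from h import *
S,D=P["scene"],P["side"]
sp=c(3.4,240,150,(40,272),(155,557),(405,470),(263,205),(313,12),(481,292))
dp=c(3.7,245,160,(92,502),(533,458),(92,580),(528,532),(42,62),(455,37))
# case pts
def case(q):
    x,y,a,th=q; R=np.array([[np.cos(a),-np.sin(a),0],[np.sin(a),np.cos(a),0],[0,0,1]])
    W=lambda *v:R@np.array(v)+[x,y,0]
    fe=(85-170*np.cos(th),55+170*np.sin(th))
    s=[W(-85,125,55),W(-85,-125,55),W(85,-125,55),W(85,125,55),W(fe[0],125,fe[1]),W(fe[0],-125,fe[1])]
    return W,s
for z in(55,): print([onz(S,u,z).round() for u in sp[:4]],[onz(D,u,z).round() for u in dp[:2]])
def res(q,both=False):
    W,s=case(q); r=[proj(S,X)-u for X,u in zip(s,sp)]
    x=[s[0],s[1],W(-85,125,0),W(-85,-125,0),s[4],s[5]]
    r+=[proj(D,X)-u for X,u in zip(x,dp)]
    return np.hstack(r)
h=[onz(S,u,55)for u in sp[:4]]; m=sum(h)/4; e=h[0]-h[1]
a0=np.arctan2(e[1],e[0])-np.pi/2
o=least_squares(res,[m[0],m[1],a0,1.8]); print("case",o.x,np.degrees(o.x[2])); print(o.fun.round(1))
W,_=case(o.x); a=o.x[2]; R=np.array([[np.cos(a),-np.sin(a)],[np.sin(a),np.cos(a)]])
for n,u,v in(("disc",(145,329),(180,473)),("cross",(158,414),None),("strip",(199,496),None)):
    X=onz(S,c(3.4,240,150,u)[0],24); print(n,X.round(1),(R.T@(X[:2]-o.x[:2])).round(1), onz(D,c(3.7,245,160,v)[0],24).round(1) if v else "")
print("hinge",W(85,0,55))
# probe
t=tri([(S,c(4.5,100,220,(229,188))[0]),(D,c(4.2,240,300,(471,62))[0])]);print("probe top",t)
print("on z180",onz(S,c(4.5,100,220,(229,188))[0],180),onz(D,c(4.2,240,300,(471,62))[0],180))
print("tip side z25",onz(D,c(4.2,240,300,(457,370))[0],25))
print("fork side z100",[onz(D,u,100).round(1) for u in c(4.2,240,300,(398,160),(386,182),(370,230),(352,258),(605,205),(580,318),(573,218),(553,290))])
print("fork scene z100",[onz(S,u,100).round(1) for u in c(4.5,100,220,(350,238),(190,370),(300,383))])
print("base side z10",[onz(D,u,10).round(1) for u in c(4.2,240,300,(302,486),(613,570),(662,340))])
print("base scene z10",[onz(S,u,10).round(1) for u in c(4.5,100,220,(175,516),(395,538),(457,328))])
E
```

```text
[array([441., -29.,  55.]), array([680., -57.,  55.]), array([698., 108.,  55.]), array([460., 134.,  55.])] [array([439., -29.,  55.]), array([680., -61.,  55.])]
case [569.21944978  40.01398794   1.4521435    1.76623377] 83.20169405850649
[-1.1 -1.6 -0.4  1.9  1.7  1.5  0.8 -2.  -0.6 -1.1  0.6  0.5 -1.9  0.6
  1.1 -0.8 -0.3  0.8  0.3  0.1 -0.1  0.5  0.3 -0.6]
disc [497.5  21.3  24. ] [-27.  69.] [498.8  21.4  24. ]
cross [566.1  -1.8  24. ] [-41.9  -1.9] 
strip [636.3  -6.4  24. ] [-38.1 -72.1] 
hinge [579.28129157 124.41635366  55.        ]
probe top [ 520.3564174  -259.01578432  177.7592231 ]
on z180 [ 521.53908666 -258.44064552  180.        ] [ 519.64892954 -262.24631166  180.        ]
tip side z25 [ 520.25431121 -262.06238845   25.        ]
fork side z100 [array([ 508.6, -221.3,  100. ]), array([ 500.6, -231. ,  100. ]), array([ 487.4, -252.4,  100. ]), array([ 477.2, -263.3,  100. ]), array([ 574.4, -265.4,  100. ]), array([ 544.4, -312. ,  100. ]), array([ 560.5, -268. ,  100. ]), array([ 540.3, -297.7,  100. ])]
fork scene z100 [array([ 509.3, -220.9,  100. ]), array([ 543.7, -306. ,  100. ]), array([ 573.5, -264.8,  100. ])]
base side z10 [array([ 451.8, -283.9,   10. ]), array([ 547.9, -348.5,   10. ]), array([ 609.1, -259.9,   10. ])]
base scene z10 [array([ 552.8, -343.2,   10. ]), array([ 613. , -255.4,   10. ]), array([ 517.6, -190.7,   10. ])]
```

```bash
python3 - <<'E'
from h import *
S,D=P["scene"],P["side"]
print(tri([(S,c(4.5,100,220,(97,118))[0]),(D,c(4.2,240,300,(168,362))[0])]),tri([(S,c(4.5,100,220,(271,50))[0]),(D,c(4.2,240,300,(110,178))[0])]))
print("knob on z~200",onz(S,(368.5,198.5),200),onz(S,(368.5,198.5),215))
st=arm.sense(); R=st["tool_rot"]; print(R.T@(np.array([520.5,-260.5,230])-st["ee_pos"]))
E
```

```text
[ 401.11839941 -305.40009752  119.26555394] [ 399.34690516 -219.75387545  119.46068114]
knob on z~200 [597.69137682 182.97212683 200.        ] [609.06802505 174.69306789 215.        ]
[180.10641761 449.6398658    0.86589222]
```

Call:
apply_moves:
  commands:
    - [[0.015,0.037,0,0,0,0,1],[0.03,0.074,0,0,0,0,1],[0.045,0.111,0,0,0,0,1],[0.06,0.148,0,0,0,0,1],[0.075,0.185,0,0,0,0,1],[0.09,0.222,0,0,0,0,1],[0.105,0.26,0,0,0,0,1],[0.12,0.297,0,0,0,0,1]]
  grip_force: 50

```text
clock: 0.82
ee_pos: [386.3, -351.4, 230.7]
tool_rot: [[-0.222, 0.975, -0.0], [0.975, 0.222, 0.002], [0.002, -0.0, -1.0]]
force: [0.2, -0.4, 0.8]
grip_width: 85.5
```

Call:
apply_moves:
  commands:
    - [[0.014,0.036,0,0,0,0,1],[0.028,0.072,0,0,0,0,1],[0.042,0.108,0,0,0,0,1],[0.054,0.138,0,0,0,0,1],[0.059,0.151,0,0,0,0,1],[0.059,0.151,0,0,0,0,1],[0.059,0.151,0,0,0,0,1],[0.059,0.151,0,0,0,0,1]]

```text
clock: 1.48
ee_pos: [519.7, -260.8, 230.7]
tool_rot: [[-0.222, 0.975, -0.001], [0.975, 0.222, 0.001], [0.002, -0.001, -1.0]]
force: [0.3, -0.7, 0.9]
grip_width: 85.3
```

```bash
python3 - <<'E'
from h import *
p=arm.camera_params("wrist"); im=arm.snapshot("wrist"); cv2.imwrite("pics/w1.png",im)
st=arm.sense(); print(st["ee_pos"],st["joints"])
print("probe top expected px",proj(p,[520.5,-260.5,180]),"tcp",proj(p,st["ee_pos"]))
E
```

```text
[ 519.54196857 -261.06959587  230.92356427] [-1.13283996e+01  1.82781033e+01  1.11975869e+01 -7.51462798e-02
 -8.29706007e+01 -6.58979372e+01]
probe top expected px [320.47264918 271.4913798 ] tcp [319.99686986 321.6195412 ]
```

View pics/w1.png

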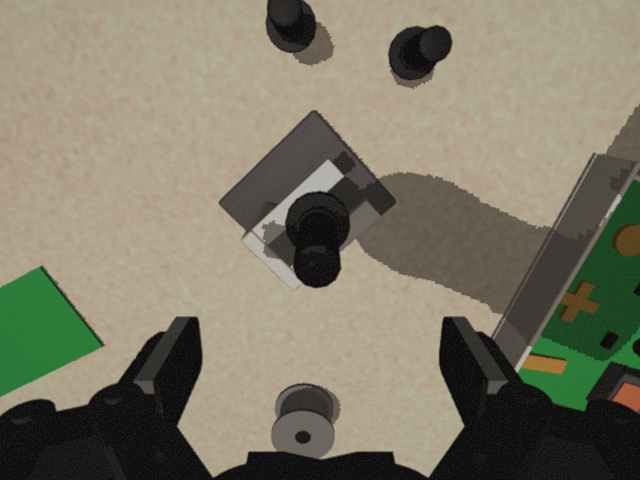

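Wrist view: the large probe's top is at about (317,266), close to the predicted (320,271), so the centring is good to about 2 mm. The fork, the two small look-alikes at (290,15) and (435,40), and the spool at (303,425) are all clear of the fingers. I'll descend and grip.

Call:
apply_moves:
  commands:
    - [[0,0,0.02,0,0,0,1],[0,0,0.045,0,0,0,1],[0,0,0.07,0,0,0,1],[0,0,0.088,0,0,0,1],[0,0,0.095,0,0,0,1],[0,0,0.095,0,0,0,0],[0,0,0.095,0,0,0,-1],[0,0,0.095,0,0,0,-1]]

```text
clock: 2.2
ee_pos: [520.2, -261.7, 137.8]
tool_rot: [[-0.221, 0.975, 0.002], [0.975, 0.221, 0.0], [-0.0, 0.002, -1.0]]
force: [0.1, -0.3, 0.8]
grip_width: 51.8
```

Call:
apply_moves:
  commands:
    - [[0,0,0,0,0,0,-1],[0,0,0,0,0,0,-1],[0,0,0,0,0,0,-1],[0,0,0,0,0,0,-1],[0,0,0,0,0,0,-1],[0,0,0,0,0,0,-1],[0,0,0,0,0,0,-1],[0,0,0,0,0,0,-1]]

```text
clock: 2.87
ee_pos: [521.0, -262.2, 139.5]
tool_rot: [[-0.221, 0.975, 0.005], [0.975, 0.221, -0.001], [-0.002, 0.004, -1.0]]
force: [-1.6, -1.2, 5.3]
grip_width: 23.8
```

```bash
python3 - <<'E'
from h import *
print(arm.sense())
a=arm.snapshot("side"); cv2.imwrite("pics/s2.png",cv2.resize(a[240:450,230:430],None,fx=2.8,fy=2.8,interpolation=cv2.INTER_CUBIC))
E
```

```text
{'clock': 2.8667, 'joints': array([-1.13497138e+01,  2.05688469e+01,  1.00358217e+00,  2.85917846e-02,
       -7.01476576e+01, -6.58882814e+01]), 'joint_velocities': array([ 0.00689973,  0.00524868, -0.02086741,  0.02721534,  0.02851022,
       -0.02022107]), 'joint_efforts': array([ 3.11817052e-01, -3.99476659e+01,  2.06586939e+01,  4.20947313e+00,
        2.21104939e-01, -3.24957524e-03]), 'ee_pos': array([ 521.01931113, -262.23309188,  139.46286525]), 'tool_rot': array([[-0.22105995,  0.97524831,  0.00482012],
       [ 0.97525708,  0.22106909, -0.00144623],
       [-0.00247601,  0.00438115, -0.99998734]]), 'force': array([-1.61526318, -1.23277608,  5.26928406]), 'moment': array([-0.00679048,  0.21786585,  0.04774965]), 'grip_width': 23.795160932431212}
```

View pics/s2.png

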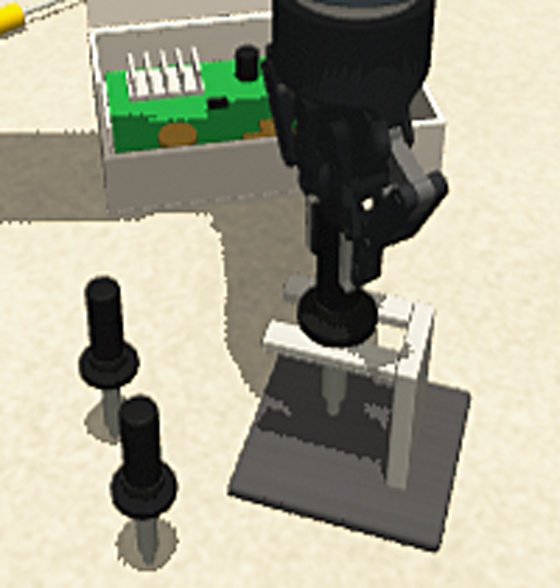

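The probe is gripped at an opening of 23.8 mm and still hangs in the fork. I'll lift it straight up.

Call:
apply_moves:
  commands:
    - [[0,0,-0.01,0,0,0,-1],[0,0,-0.025,0,0,0,-1],[0,0,-0.045,0,0,0,-1],[0,0,-0.065,0,0,0,-1],[0,0,-0.085,0,0,0,-1],[0,0,-0.1,0,0,0,-1],[0,0,-0.1,0,0,0,-1],[0,0,-0.1,0,0,0,-1]]

```text
clock: 3.58
ee_pos: [520.8, -261.8, 240.0]
tool_rot: [[-0.221, 0.975, 0.006], [0.975, 0.221, -0.001], [-0.002, 0.006, -1.0]]
force: [-0.5, 0.3, -2.5]
grip_width: 23.8
```

```bash
python3 - <<'E'
from h import *
st=arm.sense(); print(st["ee_pos"],st["force"],st["tool_rot"],st["grip_width"])
a=arm.snapshot("side"); cv2.imwrite("pics/s3.png",cv2.resize(a[130:430,230:480],None,fx=2,fy=2,interpolation=cv2.INTER_CUBIC))
a=arm.snapshot("scene"); cv2.imwrite("pics/s3b.png",cv2.resize(a[100:350,60:260],None,fx=2.4,fy=2.4,interpolation=cv2.INTER_CUBIC))
print(proj(P["side"],st["ee_pos"]-[0,0,114.5]),proj(P["scene"],st["ee_pos"]-[0,0,114.5]))
R=st["tool_rot"]
for X in ([498,21.3],[636.3,-6.4]): print(R.T@(np.array(X+[st["ee_pos"][2]])-st["ee_pos"]))
E
```

```text
[ 520.79506521 -261.8454478   240.02250581] [-0.49781558  0.25542697 -2.46608879] [[-0.22114537  0.97522043  0.00631162]
 [ 0.97523773  0.22115642 -0.00110085]
 [-0.00246943  0.00591189 -0.99997948]] 23.79570702943789
[351.00522794 341.90236555] [156.48398834 277.56143388]
[281.17514643  40.38921995  -0.45557532]
[223.57665647 169.13617268   0.44781602]
```

View pics/s3.png

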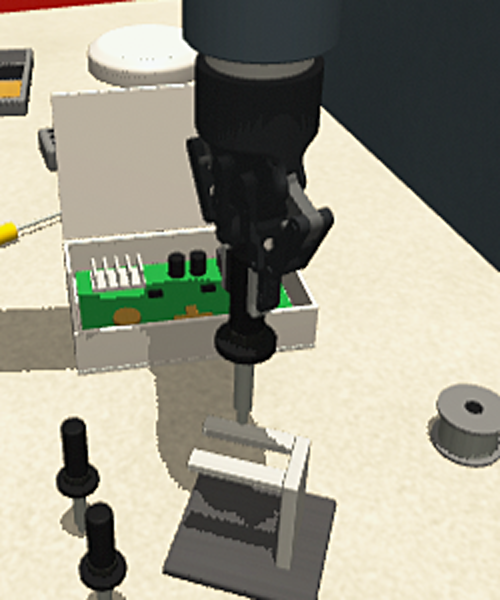

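View pics/s3b.png

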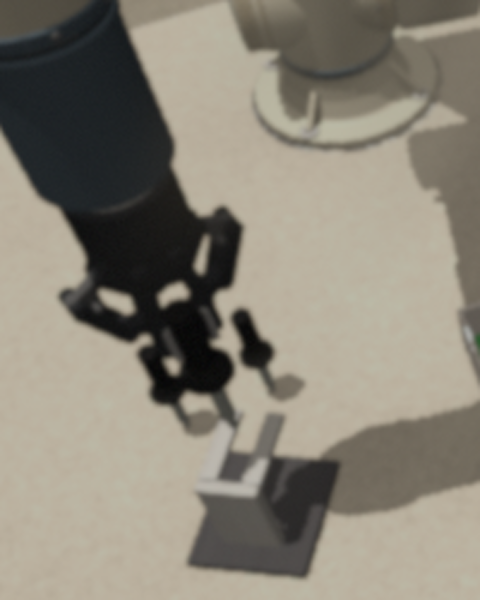

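Call:
apply_moves:
  commands:
    - [[0.02,0.003,0,0,0,0,-1],[0.055,0.008,0,0,0,0,-1],[0.095,0.0135,0,0,0,0,-1],[0.135,0.019,0,0,0,0,-1],[0.175,0.025,0,0,0,0,-1],[0.215,0.031,0,0,0,0,-1],[0.25,0.036,0,0,0,0,-1],[0.27,0.039,0,0,0,0,-1]]

```text
clock: 4.35
ee_pos: [497.0, 13.4, 236.8]
tool_rot: [[-0.223, 0.975, 0.0], [0.975, 0.223, 0.0], [0.0, 0.0, -1.0]]
force: [1.4, -0.2, -1.2]
grip_width: 24.1
```

```bash
python3 - <<'E'
from h import *
st=arm.sense(); print(st["ee_pos"],st["force"])
R=st["tool_rot"];print(R)
X=[498,21.3]; print(R.T@(np.array(X+[160])-st["ee_pos"]))
E
```

```text
[496.9988569   13.43018748 236.81090998] [ 1.39407142 -0.23534489 -1.18951239]
[[-2.23222544e-01  9.74767423e-01  4.09387005e-04]
 [ 9.74767469e-01  2.23222396e-01  3.77542973e-04]
 [ 2.76632242e-04  4.83333237e-04 -9.99999845e-01]]
[ 7.42651115  2.69547482 76.81427912]
```

Call:
apply_moves:
  commands:
    - [[0.004,0.001,0.005,0,0,0,-1],[0.0075,0.0025,0.02,0,0,0,-1],[0.0075,0.0025,0.04,0,0,0,-1],[0.0075,0.0025,0.06,0,0,0,-1],[0.0075,0.0025,0.077,0,0,0,-1],[0.0075,0.0025,0.085,0,0,0,-1],[0.0075,0.0025,0.087,0,0,0,-1],[0.0075,0.0025,0.087,0,0,0,-1]]

```text
clock: 5.02
ee_pos: [497.5, 20.8, 149.3]
tool_rot: [[-0.223, 0.975, -0.001], [0.975, 0.223, -0.0], [-0.0, -0.001, -1.0]]
force: [0.1, 0.2, -1.3]
grip_width: 23.6
```

```bash
python3 - <<'E'
from h import *
st=arm.sense(); print(st["ee_pos"],st["force"],st["grip_width"])
k=3
a=arm.snapshot("side"); cv2.imwrite("pics/s4.png",cv2.resize(a[200:330,230:430],None,fx=4,fy=4,interpolation=cv2.INTER_CUBIC))
b=arm.snapshot("scene"); cv2.imwrite("pics/s4b.png",cv2.resize(b[160:320,240:400],None,fx=3.7,fy=3.7,interpolation=cv2.INTER_CUBIC))
for X in (st["ee_pos"]-[0,0,114.5],[498,21.3,24]):
  q=proj(P["side"],X);r=proj(P["scene"],X); print((q-[230,200])*4,(r-[240,160])*3.7)
E
```

```text
[497.48577463  20.76043744 149.26956853] [ 0.12345051  0.21362422 -1.2905855 ] 23.64847155311469
[250.46583879 334.86955269] [154.43483807 309.7138767 ]
[251.78883447 350.299761  ] [156.74098582 320.26674416]
```

View pics/s4.png

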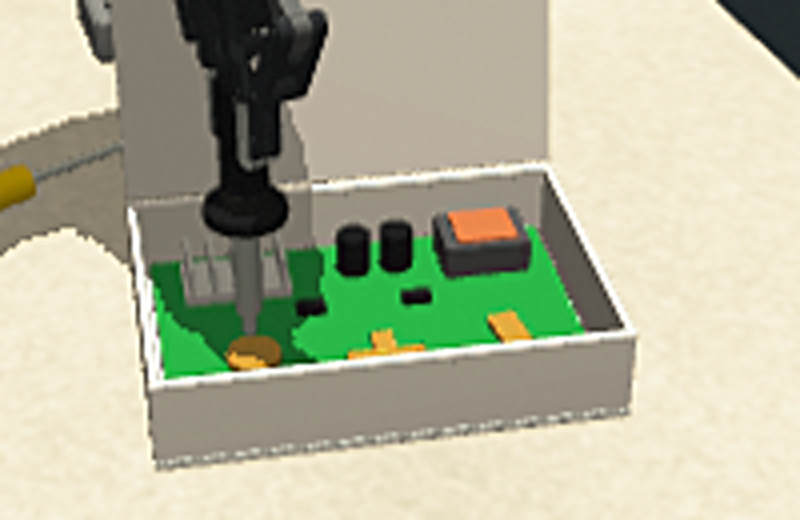

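View pics/s4b.png

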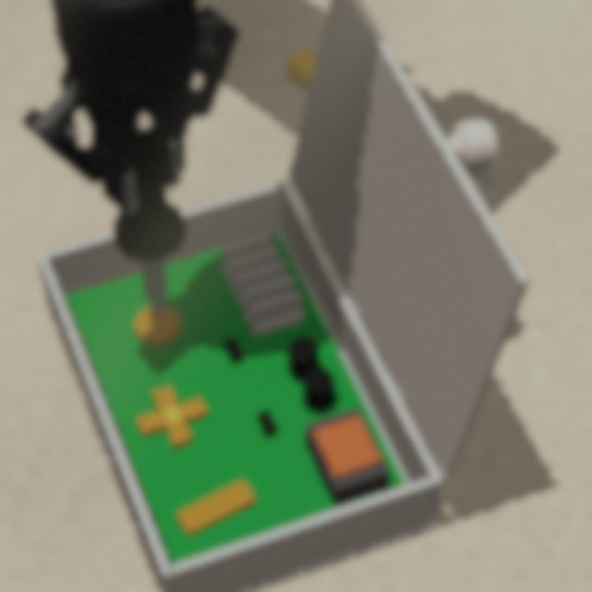

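The side view shows the tip at (250,332), just above the centre of the disc (252,350). The scene view agrees, with the tip over the disc at (158,325). I'll press gently.

Call:
apply_moves:
  commands:
    - [[0,0,0.003,0,0,0,-1],[0,0,0.006,0,0,0,-1],[0,0,0.009,0,0,0,-1],[0,0,0.011,0,0,0,-1],[0,0,0.013,0,0,0,-1],[0,0,0.0145,0,0,0,-1],[0,0,0.016,0,0,0,-1],[0,0,0.016,0,0,0,-1]]

```text
clock: 5.78
ee_pos: [498.5, 21.2, 134.6]
tool_rot: [[-0.223, 0.975, 0.002], [0.975, 0.223, 0.0], [-0.0, 0.002, -1.0]]
force: [-1.4, -0.2, 0.9]
grip_width: 23.8
```

```bash
python3 - <<'E'
from h import *
st=arm.sense(); print(st["ee_pos"],st["force"],st["moment"],st["grip_width"])
a=arm.snapshot("side"); cv2.imwrite("pics/s5.png",cv2.resize(a[200:330,230:430],None,fx=4,fy=4,interpolation=cv2.INTER_CUBIC))
E
```

```text
[498.51571176  21.16392355 134.64779233] [-1.44097707 -0.19098338  0.90925681] [ 0.07145889  0.17375105 -0.02289544] 23.770546594924856
```

View pics/s5.png

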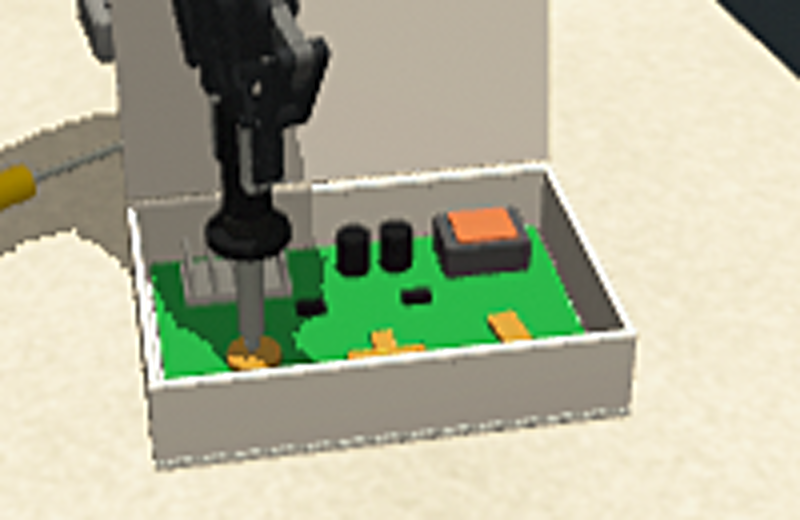

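Call:
apply_moves:
  commands:
    - [[0,0,0.001,0,0,0,-1],[0,0,0.002,0,0,0,-1],[0,0,0.002,0,0,0,-1],[0,0,0.002,0,0,0,-1],[0,0,0.002,0,0,0,-1],[0,0,0.002,0,0,0,-1],[0,0,0.002,0,0,0,-1],[0,0,0.002,0,0,0,-1]]

```text
clock: 6.5
ee_pos: [498.6, 21.1, 132.9]
tool_rot: [[-0.223, 0.975, 0.002], [0.975, 0.223, 0.0], [-0.0, 0.002, -1.0]]
force: [-0.3, -0.1, 2.3]
grip_width: 23.8
```

Call:
apply_moves:
  commands:
    - [[0,0,0.0,0,0,0,-1],[0,0,0,0,0,0,-1],[0,0,0,0,0,0,-1],[0,0,0,0,0,0,-1],[0,0,0,0,0,0,-1],[0,0,0,0,0,0,-1],[0,0,0,0,0,0,-1],[0,0,0,0,0,0,-1]]

```text
clock: 7.17
ee_pos: [498.6, 21.2, 132.9]
tool_rot: [[-0.223, 0.975, 0.002], [0.975, 0.223, 0.0], [-0.0, 0.002, -1.0]]
force: [-1.1, 0.2, 1.0]
grip_width: 23.8
```

Held on the disc for over 1.3 s at roughly 2–3 N. I'll lift clear and go over to the strip.

Call:
apply_moves:
  commands:
    - [[0,0,-0.008,0,0,0,-1],[0,0,-0.025,0,0,0,-1],[0,0,-0.05,0,0,0,-1],[0,0,-0.065,0,0,0,-1],[0,0,-0.065,0,0,0,-1],[-0.01,0.022,-0.065,0,0,0,-1],[-0.025,0.055,-0.065,0,0,0,-1],[-0.04,0.089,-0.065,0,0,0,-1]]

```text
clock: 7.83
ee_pos: [594.6, 2.0, 198.3]
tool_rot: [[-0.224, 0.975, 0.002], [0.975, 0.224, 0.001], [0.0, 0.002, -1.0]]
force: [0.1, 0.3, -0.6]
grip_width: 23.9
```

```bash
python3 - <<'E'
from h import *
st=arm.sense(); R=st["tool_rot"]; print(st["ee_pos"],R.T@(np.array([636.3,-6.4,150])-st["ee_pos"]))
E
```

```text
[594.61043756   2.00196368 198.27355257] [-17.55361078  38.62617277  48.36153444]
```

Call:
apply_moves:
  commands:
    - [[-0.01,0.02,0,0,0,0,-1],[-0.0175,0.0385,0,0,0,0,-1],[-0.0175,0.0385,0,0,0,0,-1],[-0.0175,0.0385,0.015,0,0,0,-1],[-0.0175,0.0385,0.03,0,0,0,-1],[-0.0175,0.0385,0.045,0,0,0,-1],[-0.0175,0.0385,0.049,0,0,0,-1],[-0.0175,0.0385,0.049,0,0,0,-1]]

```text
clock: 8.5
ee_pos: [634.7, -6.4, 147.6]
tool_rot: [[-0.224, 0.975, -0.002], [0.975, 0.224, 0.001], [0.001, -0.001, -1.0]]
force: [0.6, 0.1, -0.9]
grip_width: 23.5
```

```bash
python3 - <<'E'
from h import *
st=arm.sense(); print(st["ee_pos"],st["force"],st["grip_width"])
a=arm.snapshot("side"); cv2.imwrite("pics/s6.png",cv2.resize(a[200:330,230:430],None,fx=4,fy=4,interpolation=cv2.INTER_CUBIC))
b=arm.snapshot("scene"); cv2.imwrite("pics/s6b.png",cv2.resize(b[160:320,240:400],None,fx=3.7,fy=3.7,interpolation=cv2.INTER_CUBIC))
for X in (st["ee_pos"]-[0,0,114.5],[636.3,-6.4,24]):
  q=proj(P["side"],X);r=proj(P["scene"],X); print((q-[230,200])*4,(r-[240,160])*3.7)
E
```

```text
[634.73415616  -6.35607835 147.60010411] [ 0.61806025  0.08043524 -0.87540743] 23.47233400624807
[511.11404285 322.03035693] [213.45336314 491.35234188]
[513.10004986 335.16525908] [215.26057028 501.5278268 ]
```

View pics/s6.png

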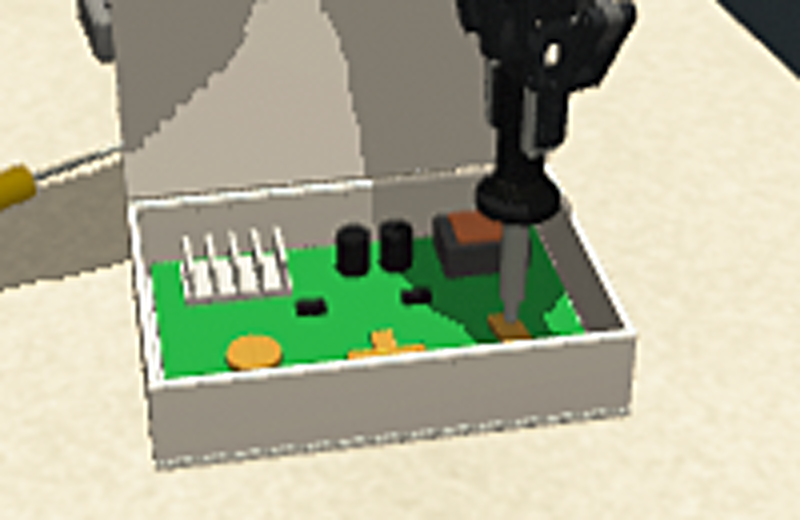

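View pics/s6b.png

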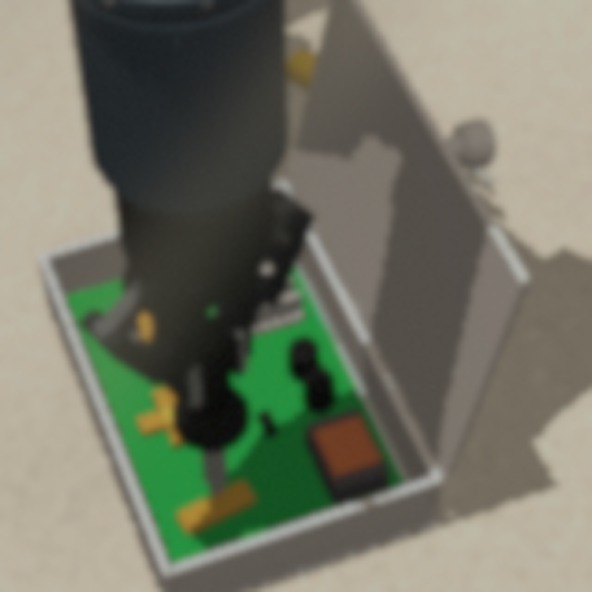

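The tip is over the strip: (512,318) in the side view, with the strip centre near (513,332), and (215,490) over the strip in the scene view. I'll press.

Call:
apply_moves:
  commands:
    - [[0,0.001,0.003,0,0,0,-1],[0,0.001,0.006,0,0,0,-1],[0,0.001,0.008,0,0,0,-1],[0,0.001,0.01,0,0,0,-1],[0,0.001,0.012,0,0,0,-1],[0,0.001,0.0135,0,0,0,-1],[0,0.001,0.015,0,0,0,-1],[0,0.001,0.015,0,0,0,-1]]

```text
clock: 9.27
ee_pos: [637.3, -6.2, 135.1]
tool_rot: [[-0.224, 0.974, 0.003], [0.974, 0.224, 0.001], [-0.0, 0.003, -1.0]]
force: [0.2, 0.4, 0.3]
grip_width: 24.2
```

Call:
apply_moves:
  commands:
    - [[0,0,0.001,0,0,0,-1],[0,0,0.001,0,0,0,-1],[0,0,0.001,0,0,0,-1],[0,0,0.001,0,0,0,-1],[0,0,0.001,0,0,0,-1],[0,0,0.001,0,0,0,-1],[0,0,0.001,0,0,0,-1],[0,0,0.001,0,0,0,-1]]

```text
clock: 9.93
ee_pos: [637.4, -6.2, 134.1]
tool_rot: [[-0.225, 0.974, 0.003], [0.974, 0.225, 0.001], [-0.0, 0.003, -1.0]]
force: [-0.2, -0.1, 1.3]
grip_width: 24.0
```

```bash
python3 - <<'E'
from h import *
st=arm.sense(); print(st["ee_pos"],st["force"],st["grip_width"])
a=arm.snapshot("side"); cv2.imwrite("pics/s7.png",cv2.resize(a[200:330,230:430],None,fx=4,fy=4,interpolation=cv2.INTER_CUBIC))
E
```

```text
[637.38467011  -6.17367808 134.14607268] [-0.1883184  -0.09556272  1.3419263 ] 24.033476150986665
```

View pics/s7.png

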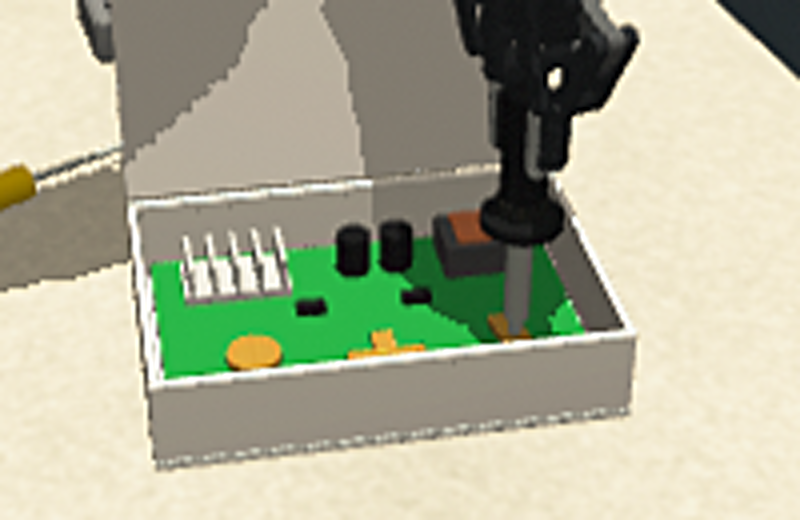

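Call:
apply_moves:
  commands:
    - [[0,-0.001,0.001,0,0,0,-1],[0,-0.001,0.002,0,0,0,-1],[0,-0.001,0.002,0,0,0,-1],[0,-0.001,0.002,0,0,0,-1],[0,-0.001,0.002,0,0,0,-1],[0,-0.001,0.002,0,0,0,-1],[0,-0.001,0.002,0,0,0,-1],[0,-0.001,0.002,0,0,0,-1]]

```text
clock: 10.65
ee_pos: [636.6, -6.3, 132.2]
tool_rot: [[-0.225, 0.974, 0.004], [0.974, 0.225, 0.001], [-0.0, 0.004, -1.0]]
force: [2.0, 0.2, 1.4]
grip_width: 23.6
```

Call:
apply_moves:
  commands:
    - [[0,0,0,0,0,0,-1],[0,0,0,0,0,0,-1],[0,0,0,0,0,0,-1],[0,0,0,0,0,0,-1],[0,0,0,0,0,0,-1],[0,0,0,0,0,0,-1],[0,0,0,0,0,0,-1],[0,0,0,0,0,0,-1]]

```text
clock: 11.32
ee_pos: [636.7, -6.3, 132.3]
tool_rot: [[-0.225, 0.974, 0.004], [0.974, 0.225, 0.001], [-0.0, 0.004, -1.0]]
force: [0.6, 0.5, 1.9]
grip_width: 23.8
```

Held on the strip for about 2 s at 2–3 N. Now I'll lift out and go back to the fork.

Call:
apply_moves:
  commands:
    - [[0,0,-0.01,0,0,0,-1],[0,0,-0.04,0,0,0,-1],[0,0,-0.075,0,0,0,-1],[0,0,-0.105,0,0,0,-1],[-0.01,-0.008,-0.11,0,0,0,-1],[-0.035,-0.027,-0.11,0,0,0,-1],[-0.065,-0.05,-0.11,0,0,0,-1],[-0.095,-0.073,-0.11,0,0,0,-1]]

```text
clock: 11.98
ee_pos: [584.8, -116.1, 241.3]
tool_rot: [[-0.226, 0.974, 0.001], [0.974, 0.226, 0.001], [0.001, 0.001, -1.0]]
force: [0.7, -0.4, -1.1]
grip_width: 23.9
```

```bash
python3 - <<'E'
from h import *
st=arm.sense(); R=st["tool_rot"]; print(st["ee_pos"],R.T@(np.array([520.8,-262,240])-st["ee_pos"]))
E
```

```text
[ 584.79792883 -116.07739646  241.33052967] [-127.69809736  -95.30404778    1.11617055]
```

Call:
apply_moves:
  commands:
    - [[-0.03,-0.022,0,0,0,0,-1],[-0.06,-0.045,0,0,0,0,-1],[-0.09,-0.067,0,0,0,0,-1],[-0.115,-0.086,0,0,0,0,-1],[-0.1277,-0.0953,0,0,0,0,-1],[-0.1277,-0.0953,0,0,0,0,-1],[-0.1277,-0.0953,0,0,0,0,-1],[-0.1277,-0.0953,0,0,0,0,-1]]

```text
clock: 12.65
ee_pos: [520.4, -261.6, 240.7]
tool_rot: [[-0.226, 0.974, -0.0], [0.974, 0.226, 0.002], [0.002, 0.0, -1.0]]
force: [0.4, 0.5, -1.4]
grip_width: 23.8
```

```bash
python3 - <<'E'
from h import *
st=arm.sense(); print(st["ee_pos"],st["force"],st["grip_width"])
a=arm.snapshot("side"); cv2.imwrite("pics/s8.png",cv2.resize(a[290:440,280:420],None,fx=4,fy=4,interpolation=cv2.INTER_CUBIC))
b=arm.snapshot("scene"); cv2.imwrite("pics/s8b.png",cv2.resize(b[230:350,110:230],None,fx=4.5,fy=4.5,interpolation=cv2.INTER_CUBIC))
for X in (st["ee_pos"]-[0,0,114.5],st["ee_pos"]*[1,1,0]+[0,0,100]):
  q=proj(P["side"],X);r=proj(P["scene"],X); print((q-[280,290])*4,(r-[110,230])*4.5)
E
```

```text
[ 520.41496169 -261.5641666   240.65254948] [ 0.41663498  0.52425591 -1.37713103] 23.76208488320575
[282.86836751 206.06732712] [209.1552503 212.3663559]
[280.35223601 256.2981517 ] [224.97906107 244.26274318]
```

View pics/s8.png

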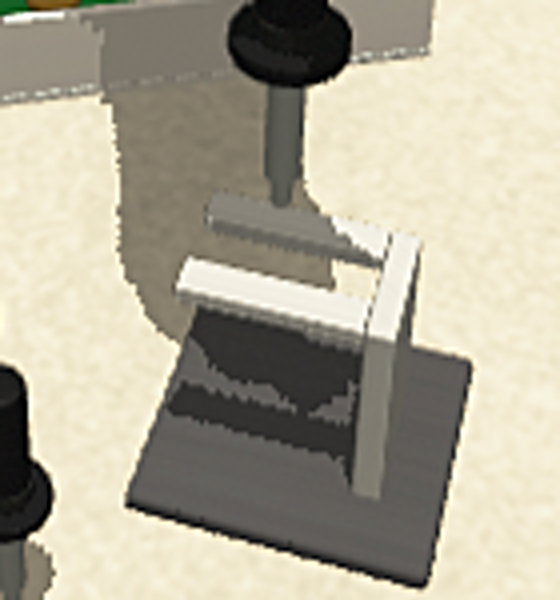

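View pics/s8b.png

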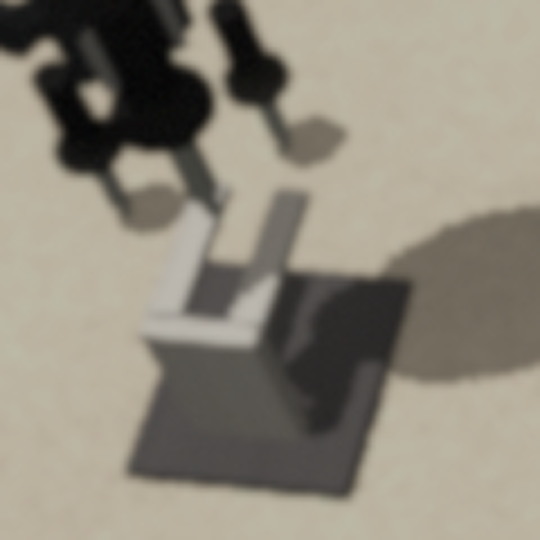

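The tip sits over the slot in both views: slot centre near (280,257) in the side view and (228,244) in the scene view, where the predictions are (280,256) and (225,244). I'll lower it.

Call:
apply_moves:
  commands:
    - [[0,0,0.01,0,0,0,-1],[0,0,0.025,0,0,0,-1],[0,0,0.04,0,0,0,-1],[0,0,0.055,0,0,0,-1],[0,0,0.07,0,0,0,-1],[0,0,0.082,0,0,0,-1],[0,0,0.09,0,0,0,-1],[0,0,0.093,0,0,0,-1]]

```text
clock: 13.42
ee_pos: [520.3, -260.0, 145.8]
tool_rot: [[-0.228, 0.974, -0.003], [0.974, 0.228, 0.003], [0.003, -0.002, -1.0]]
force: [-0.2, -0.4, -1.8]
grip_width: 23.7
```

```bash
python3 - <<'E'
from h import *
st=arm.sense(); print(st["ee_pos"],st["force"],st["grip_width"])
a=arm.snapshot("side"); cv2.imwrite("pics/s9.png",cv2.resize(a[290:440,280:420],None,fx=4,fy=4,interpolation=cv2.INTER_CUBIC))
E
```

```text
[ 520.27808523 -260.01411245  145.76001013] [-0.17812516 -0.39236981 -1.75237532] 23.702553331580376
```

View pics/s9.png

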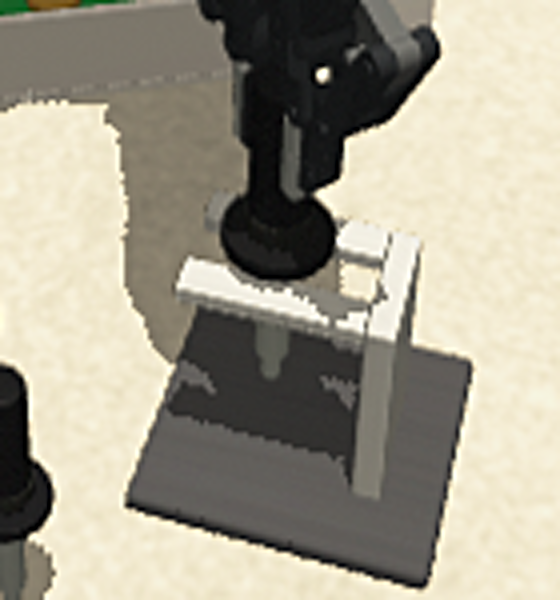

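Call:
apply_moves:
  commands:
    - [[0,0,0.0015,0,0,0,-1],[0,0,0.003,0,0,0,-1],[0,0,0.0045,0,0,0,-1],[0,0,0.0055,0,0,0,-1],[0,0,0.0065,0,0,0,-1],[0,0,0.0065,0,0,0,-1],[0,0,0.0065,0,0,0,-1],[0,0,0.0065,0,0,0,-1]]

```text
clock: 14.13
ee_pos: [520.5, -260.3, 139.8]
tool_rot: [[-0.228, 0.974, -0.002], [0.974, 0.228, 0.002], [0.003, -0.001, -1.0]]
force: [0.4, 0.2, -0.6]
grip_width: 23.7
```

Call:
apply_moves:
  commands:
    - [[0,0,0.001,0,0,0,-1],[0,0,0.001,0,0,0,-1],[0,0,0.001,0,0,0,-1],[0,0,0.001,0,0,0,0],[0,0,0.001,0,0,0,0.5],[0,0,0.001,0,0,0,0.8],[0,0,0.001,0,0,0,0.8],[0,0,0.001,0,0,0,0.8]]

```text
clock: 14.8
ee_pos: [520.5, -260.3, 138.6]
tool_rot: [[-0.228, 0.974, -0.002], [0.974, 0.228, 0.002], [0.003, -0.001, -1.0]]
force: [-0.3, 0.5, -0.2]
grip_width: 76.9
```

Call:
apply_moves:
  commands:
    - [[0,0,0,0,0,0,0.8],[0,0,-0.005,0,0,0,0.8],[0,0,-0.015,0,0,0,0.8],[0,0,-0.035,0,0,0,0.8],[0,0,-0.06,0,0,0,0.8],[0,0,-0.09,0,0,0,0.8],[0,0,-0.12,0,0,0,0.8],[0,0,-0.15,0,0,0,0.8]]

```text
clock: 15.47
ee_pos: [520.5, -260.7, 291.4]
tool_rot: [[-0.228, 0.974, -0.001], [0.974, 0.228, 0.002], [0.002, -0.0, -1.0]]
force: [0.3, -0.9, 1.0]
grip_width: 76.9
```

```bash
python3 - <<'E'
from h import *
st=arm.sense(); print(st["ee_pos"],st["force"],st["grip_width"],st["joints"])
a=arm.snapshot("side"); cv2.imwrite("pics/s10.png",cv2.resize(a[290:440,240:420],None,fx=4,fy=4,interpolation=cv2.INTER_CUBIC))
b=arm.snapshot("scene"); cv2.imwrite("pics/s10b.png",b)
E
```

```text
[ 520.49774407 -260.71151926  291.44515238] [ 0.27664314 -0.9164029   0.99994445] 76.88237765579169 [-1.12783292e+01  1.80265353e+01  1.95170719e+01 -8.22265648e-02
 -9.15490261e+01 -6.55722558e+01]
```

View pics/s10.png

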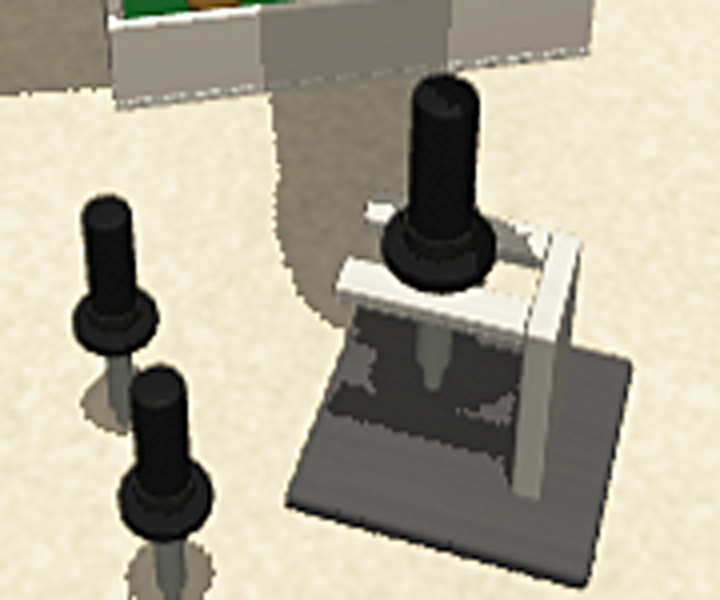

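View pics/s10b.png

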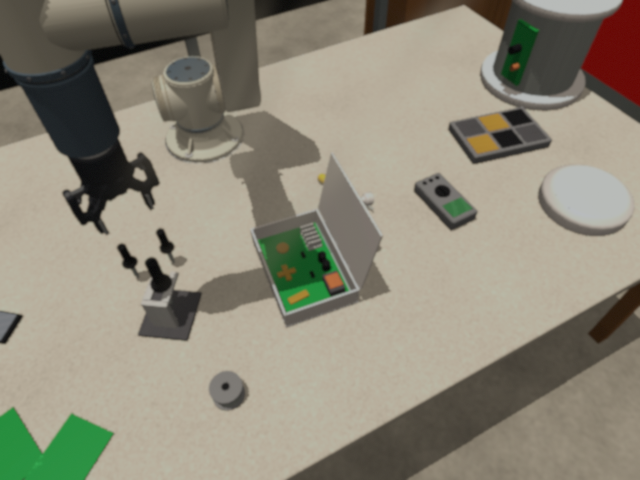

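The probe hangs upright in the fork again, with its tip at (433,385) in the crop, and the bystanders are untouched. For the cover, I'll shut the fingers, turn the tool 70° so the narrow finger sides face the cover, and pass above it to its outer side at about 60 mm off the knob.

Call:
apply_moves:
  commands:
    - [[0.025,0.006,-0.01,0,0,-0.1,-1],[0.06,0.015,-0.01,0,0,-0.2,-1],[0.1,0.025,-0.01,0,0,-0.31,-1],[0.14,0.035,-0.01,0,0,-0.42,-1],[0.18,0.045,-0.01,0,0,-0.53,-1],[0.22,0.055,-0.01,0,0,-0.64,-1],[0.26,0.066,-0.01,0,0,-0.75,-1],[0.3,0.076,-0.01,0,0,-0.86,-1]]

```text
clock: 16.23
ee_pos: [527.8, 49.3, 306.1]
tool_rot: [[-0.889, 0.458, 0.01], [0.458, 0.889, -0.002], [-0.01, 0.003, -1.0]]
force: [1.2, 0.0, 0.3]
grip_width: -0.1
```

```bash
cat >> h.py <<'E'
from scipy.spatial.transform import Rotation as Ro
H=np.array([579.3,124.4]);XC=np.array([.1183,.993]);YC=np.array([-.993,.1183])
def rel(xc,z,yc=60,st=None):
    st=st or arm.sense(); R=st["tool_rot"]; W=np.append(H+xc*XC+yc*YC,z)
    Rt=np.column_stack([[-YC[0]*-1,-YC[1]*-1,0],[XC[0],XC[1],0],[0,0,-1]])
    return (R.T@(W-st["ee_pos"])).round(1), Ro.from_matrix(R.T@Rt).as_rotvec().round(3), W.round(1)
E
python3 - <<'E'
from h import *
st=arm.sense(); print(st["ee_pos"],st["joints"],st["tool_rot"]); print(rel(76,300))
E
```

```text
[527.80745462  49.31786127 306.07611176] [ 22.52211091  11.36745093  12.58618511   0.35094979 -90.72441684
 -49.78414884] [[-0.88882049  0.45813943  0.010315  ]
 [ 0.45814096  0.88887644 -0.00235311]
 [-0.01024682  0.00263423 -0.99994403]]
(array([ 71.5, 140.5,   5.7]), array([ 0.001,  0.011, -0.357]), array([528.7, 207. , 300. ]))
```

Call:
apply_moves:
  commands:
    - [[0.018,0.035,0,0,0,-0.1,-1],[0.036,0.07,0,0,0,-0.2,-1],[0.053,0.105,0,0,0,-0.3,-1],[0.066,0.13,0,0,0.01,-0.357,-1],[0.0715,0.1405,0.006,0,0.01,-0.357,-1],[0.0715,0.1405,0.006,0,0.01,-0.357,-1],[0.0715,0.1405,0.006,0,0.01,-0.357,-1],[0.0715,0.1405,0.006,0,0.01,-0.357,-1]]

```text
clock: 16.9
ee_pos: [528.8, 205.9, 300.2]
tool_rot: [[-0.993, 0.12, 0.002], [0.12, 0.993, 0.0], [-0.001, 0.001, -1.0]]
force: [-0.0, -0.6, -0.7]
grip_width: 0.0
```

```bash
python3 - <<'E'
from h import *
st=arm.sense(); print(st["ee_pos"],st["joints"]); print(rel(76,190))
a=arm.snapshot("side"); cv2.imwrite("pics/s11.png",a)
b=arm.snapshot("scene"); cv2.imwrite("pics/s11b.png",cv2.resize(b[40:320,220:480],None,fx=2.1,fy=2.1))
b=arm.snapshot("wrist"); cv2.imwrite("pics/s11c.png",b)
E
```

```text
[528.81940284 205.9102406  300.24274687] [ 3.70878118e+01  1.61634487e+01  1.81540391e+01  3.81988287e-02
 -9.19096933e+01 -4.39836482e+01]
(array([  0.4,   1. , 110.2]), array([ 0.   ,  0.001, -0.002]), array([528.7, 207. , 190. ]))
```

View pics/s11.png

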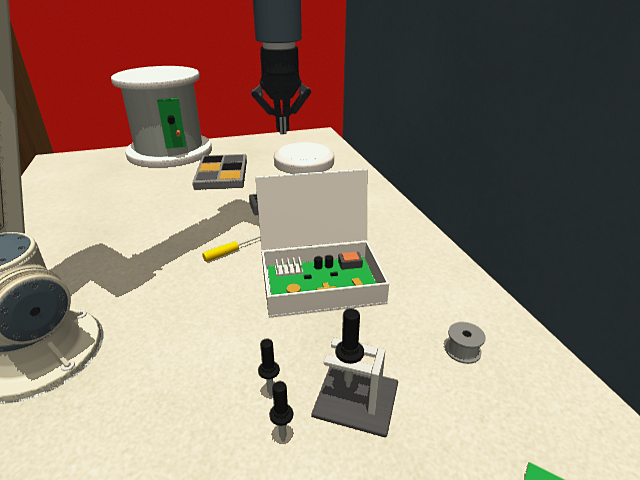

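View pics/s11b.png

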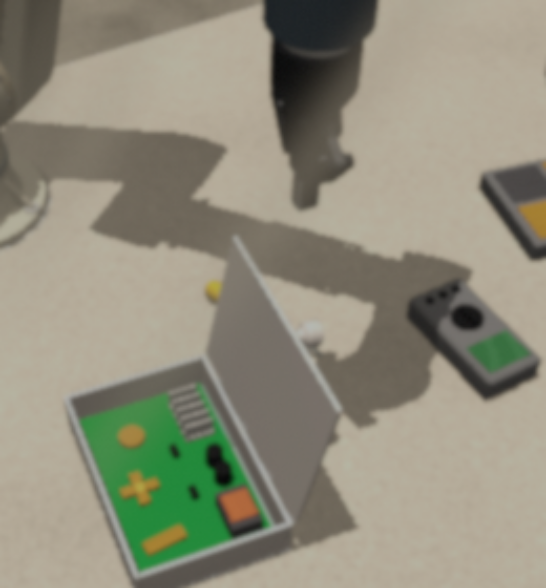

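View pics/s11c.png

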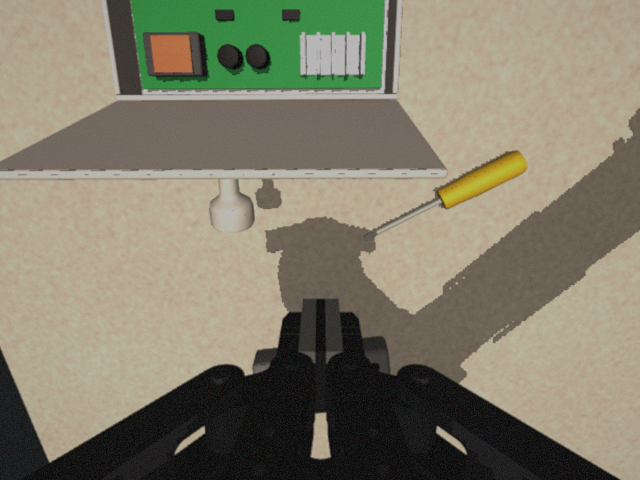

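The wrist view is clear. The cover's free edge runs along row 172, the knob is at (231,210), the fingers at column 320 will meet the cover to the right of the knob, and the screwdriver (450,195) is far below. I'll descend beside the cover.

Call:
apply_moves:
  commands:
    - [[0,0,0.015,0,0,0,-1],[0,0,0.04,0,0,0,-1],[0,0,0.07,0,0,0,-1],[0,0,0.095,0,0,0,-1],[0,0,0.108,0,0,0,-1],[0,-0.005,0.11,0,0,0,-1],[0,-0.012,0.11,0,0,0,-1],[0,-0.018,0.11,0,0,0,-1]]

```text
clock: 17.72
ee_pos: [527.6, 187.0, 191.9]
tool_rot: [[-0.993, 0.121, 0.004], [0.121, 0.993, 0.001], [-0.004, 0.002, -1.0]]
force: [-0.1, -0.3, -0.4]
grip_width: -0.0
```

```bash
python3 - <<'E'
from h import *
st=arm.sense(); print(st["ee_pos"],st["force"]); print(rel(17,195)); 
b=arm.snapshot("wrist"); cv2.imwrite("pics/s12c.png",b)
E
```

```text
[527.59979972 186.99491177 191.91622733] [-0.07207177 -0.28427174 -0.36403825]
(array([  1.1, -39. ,  -3.2]), array([ 0.002,  0.004, -0.003]), array([521.7, 148.4, 195. ]))
```

View pics/s12c.png

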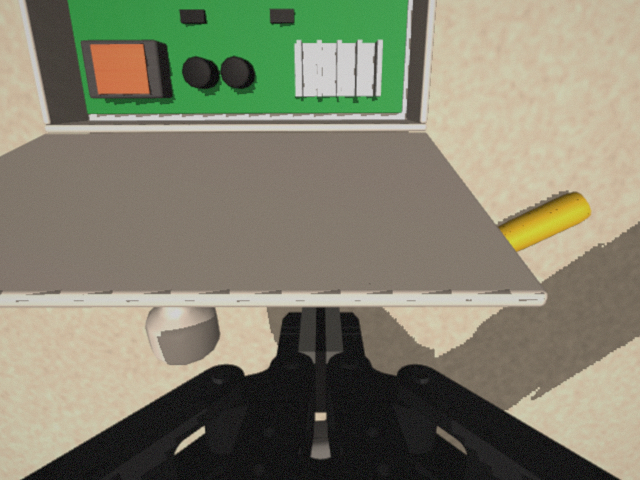

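Call:
apply_moves:
  commands:
    - [[0,-0.005,0,0,0,0,-1],[0,-0.012,0,0,0,0,-1],[0,-0.02,-0.001,0,0,0,-1],[0,-0.03,-0.002,0,0,0,-1],[0,-0.04,-0.003,0,0,0,-1],[0,-0.05,-0.003,0,0,0,-1],[0,-0.06,-0.002,0,0,0,-1],[0,-0.07,-0.001,0,0,0,-1]]

```text
clock: 18.43
ee_pos: [519.0, 115.8, 193.2]
tool_rot: [[-0.993, 0.122, 0.005], [0.122, 0.993, 0.002], [-0.005, 0.003, -1.0]]
force: [0.8, 0.9, -0.5]
grip_width: 0.1
```

```bash
python3 - <<'E'
from h import *
st=arm.sense(); print(st["ee_pos"],st["force"]); 
for q in((-54,179),(-84,158),(-107,130),(-118.5,108.5),(-128,85),(-129,61)):print(rel(*q))
b=arm.snapshot("scene"); cv2.imwrite("pics/s13b.png",cv2.resize(b[40:320,220:480],None,fx=2.1,fy=2.1))
E
```

```text
[519.01838224 115.78328663 193.24738153] [ 0.80644683  0.89737359 -0.49530635]
(array([  1.1, -38.4,  14.1]), array([ 0.003,  0.005, -0.003]), array([513.3,  77.9, 179. ]))
(array([  1.1, -68.4,  35.1]), array([ 0.003,  0.005, -0.003]), array([509.8,  48.1, 158. ]))
(array([  1.1, -91.5,  63. ]), array([ 0.003,  0.005, -0.003]), array([507.1,  25.2, 130. ]))
(array([   1.2, -103. ,   84.5]), array([ 0.003,  0.005, -0.003]), array([505.7,  13.8, 108.5]))
(array([   1.3, -112.6,  108. ]), array([ 0.003,  0.005, -0.003]), array([504.6,   4.4,  85. ]))
(array([   1.4, -113.7,  132. ]), array([ 0.003,  0.005, -0.003]), array([504.5,   3.4,  61. ]))
```

View pics/s13b.png

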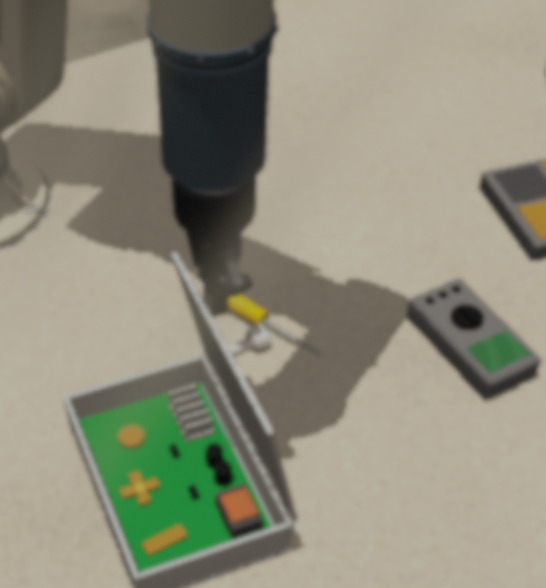

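The cover has swung past upright, pushed by the fingers with under 1 N. I'll follow the arc.

Call:
apply_moves:
  commands:
    - [[0.001,-0.012,0.003,0,0,0,-1],[0.001,-0.025,0.008,0,0,0,-1],[0.001,-0.038,0.014,0,0,0,-1],[0.001,-0.049,0.021,0,0,0,-1],[0.001,-0.059,0.028,0,0,0,-1],[0.001,-0.068,0.035,0,0,0,-1],[0.001,-0.076,0.043,0,0,0,-1],[0.001,-0.082,0.051,0,0,0,-1]]

```text
clock: 19.15
ee_pos: [507.2, 32.0, 140.8]
tool_rot: [[-0.992, 0.123, 0.003], [0.123, 0.992, 0.001], [-0.003, 0.001, -1.0]]
force: [0.3, -0.5, 0.4]
grip_width: 0.1
```

```bash
python3 - <<'E'
from h import *
st=arm.sense(); print(st["ee_pos"],st["force"]); 
for q in((-107,130),(-118.5,108.5),(-128,85),(-129,61)):print(rel(*q))
b=arm.snapshot("scene"); cv2.imwrite("pics/s14b.png",cv2.resize(b[40:320,220:480],None,fx=2.1,fy=2.1))
b=arm.snapshot("side"); cv2.imwrite("pics/s14.png",cv2.resize(b[100:340,200:440],None,fx=2.4,fy=2.4))
E
```

```text
[507.19979898  32.020631   140.84628699] [ 0.27110956 -0.47078439  0.42595417]
(array([-0.7, -6.8, 10.8]), array([ 0.001,  0.003, -0.005]), array([507.1,  25.2, 130. ]))
(array([ -0.7, -18.3,  32.3]), array([ 0.001,  0.003, -0.005]), array([505.7,  13.8, 108.5]))
(array([ -0.6, -27.8,  55.8]), array([ 0.001,  0.003, -0.005]), array([504.6,   4.4,  85. ]))
(array([ -0.6, -28.8,  79.8]), array([ 0.001,  0.003, -0.005]), array([504.5,   3.4,  61. ]))
```

View pics/s14.png

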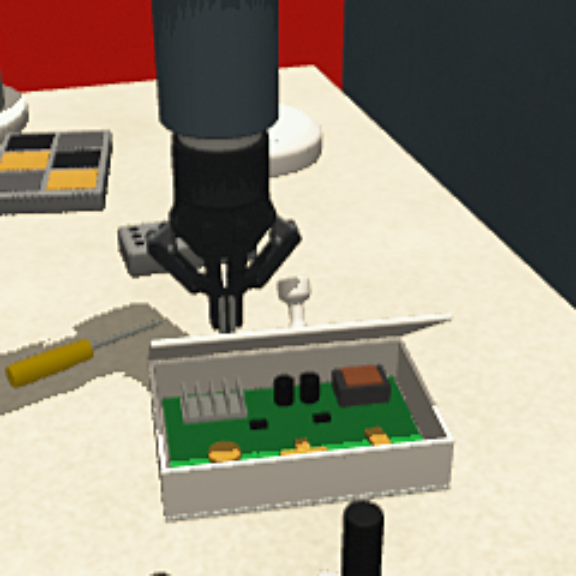

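View pics/s14b.png

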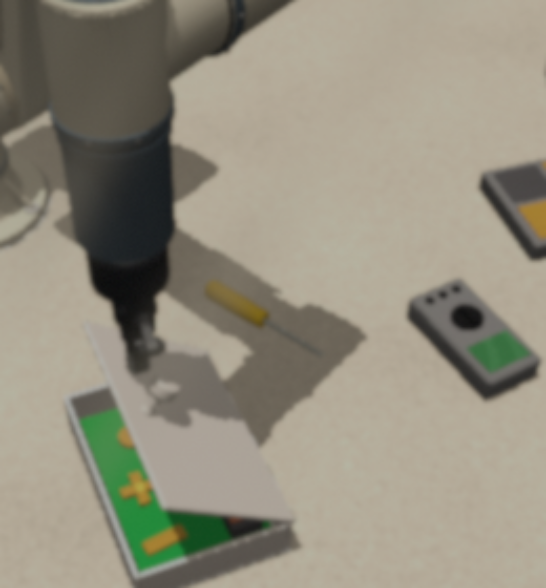

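Call:
apply_moves:
  commands:
    - [[0,-0.007,0.011,0,0,0,-1],[0,-0.013,0.022,0,0,0,-1],[0,-0.018,0.032,0,0,0,-1],[0,-0.022,0.04,0,0,0,-1],[0,-0.025,0.048,0,0,0,-1],[0,-0.028,0.056,0,0,0,-1],[0,-0.0285,0.063,0,0,0,-1],[0,-0.029,0.069,0,0,0,-1]]

```text
clock: 19.92
ee_pos: [502.5, 3.1, 70.1]
tool_rot: [[-0.992, 0.124, -0.0], [0.124, 0.992, -0.0], [0.0, -0.0, -1.0]]
force: [-0.2, -1.2, 0.5]
grip_width: -0.0
```

Call:
apply_moves:
  commands:
    - [[0,0,0.003,0,0,0,-1],[0,0,0.006,0,0,0,-1],[0,0,0.009,0,0,0,-1],[0,0,0.011,0,0,0,-1],[0,0,0.013,0,0,0,-1],[0,0,0.014,0,0,0,-1],[0,0,0.014,0,0,0,-1],[0,0,0.014,0,0,0,-1]]

```text
clock: 20.58
ee_pos: [502.9, 3.0, 61.0]
tool_rot: [[-0.993, 0.122, 0.002], [0.122, 0.993, -0.001], [-0.003, -0.001, -1.0]]
force: [-16.7, 2.4, 37.8]
grip_width: -0.2
```

Firm stop at z = 61 mm (rim 55 + 6 mm plate) with 38 N: the cover is on the rim. I'll retreat straight up and check.

Call:
apply_moves:
  commands:
    - [[0,0,-0.003,0,0,0,-1],[0,0,-0.01,0,0,0,-1],[0,0,-0.03,0,0,0,-1],[0,0,-0.06,0,0,0,-1],[0,0,-0.09,0,0,0,-1],[0,0,-0.12,0,0,0,-1],[0,0,-0.15,0,0,0,-1],[0,0,-0.18,0,0,0,-1]]

```text
clock: 21.25
ee_pos: [502.3, 3.2, 242.5]
tool_rot: [[-0.993, 0.122, 0.003], [0.122, 0.993, -0.001], [-0.003, -0.0, -1.0]]
force: [0.9, 0.1, 0.8]
grip_width: -0.0
```

Call:
apply_moves:
  commands:
    - [[0,0,-0.03,0,0,0,-1],[0.03,0,-0.06,0,0,0,-1],[0.06,0,-0.06,0,0,0,-1],[0.09,0,-0.06,0,0,0,-1],[0.12,0,-0.06,0,0,0,-1],[0.14,0,-0.06,0,0,0,-1],[0.14,0,-0.06,0,0,0,-1],[0.14,0,-0.06,0,0,0,-1]]

```text
clock: 21.92
ee_pos: [362.7, 20.6, 302.7]
tool_rot: [[-0.993, 0.121, 0.004], [0.121, 0.993, 0.0], [-0.004, 0.001, -1.0]]
force: [0.6, 0.0, -0.1]
grip_width: 0.0
```

```bash
python3 - <<'E'
from h import *
st=arm.sense(); print(st["ee_pos"],st["force"]); 
b=arm.snapshot("scene"); cv2.imwrite("pics/s15b.png",b)
cv2.imwrite("pics/s15c.png",cv2.resize(b[190:330,230:400],None,fx=4,fy=4,interpolation=cv2.INTER_CUBIC))
b=arm.snapshot("side"); cv2.imwrite("pics/s15.png",cv2.resize(b[220:440,240:500],None,fx=3,fy=2.7))
cv2.imwrite("pics/s15d.png",b)
cv2.imwrite("pics/s15e.png",cv2.resize(b[230:330,250:400],None,fx=5,fy=5,interpolation=cv2.INTER_CUBIC))
for yc in(125,-125):
  for th in (0,.04):
    W=np.append(H+yc*YC-170*np.cos(th)*XC,55+170*np.sin(th)+6); print(yc,th,(proj(P["side"],W)-[250,230])*5,(proj(P["scene"],W)-[230,190])*4)
E
```

```text
[362.71898306  20.56468977 302.72719033] [ 0.61533952  0.02644721 -0.09583054]
125 0 [ 87.2112278  317.31972547] [ 80.13641371 145.89085603]
125 0.04 [ 86.13079082 303.35336249] [ 78.92926779 138.3674017 ]
-125 0 [700.0698387  251.27270989] [218.53935512 495.62764959]
-125 0.04 [701.3489771  237.60658314] [217.90997629 488.91558804]
```

View pics/s15d.png

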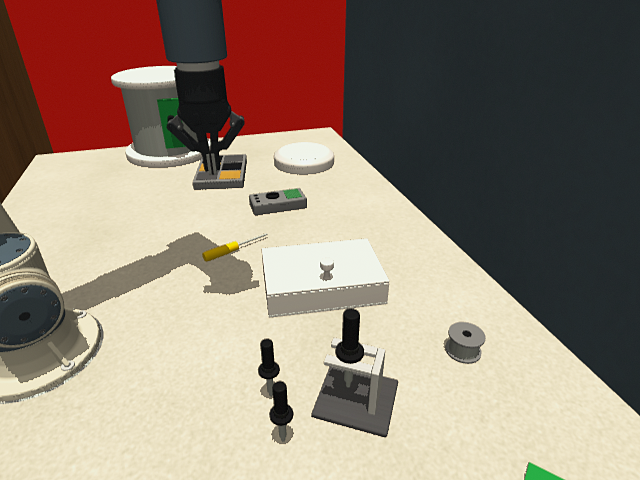

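View pics/s15e.png

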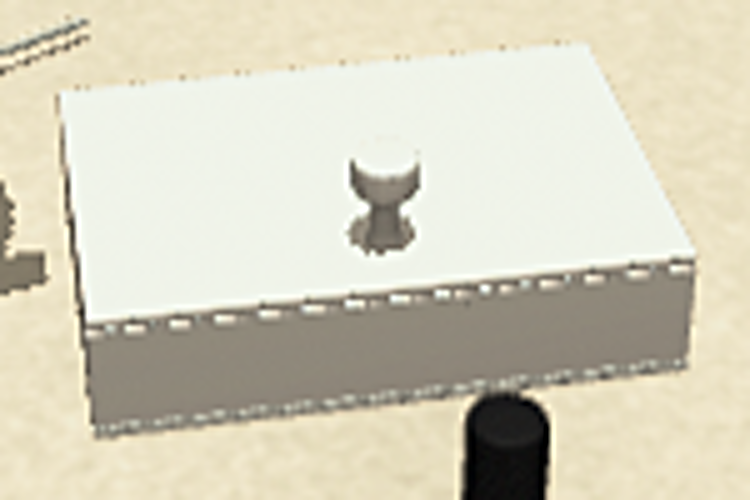

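View pics/s15b.png

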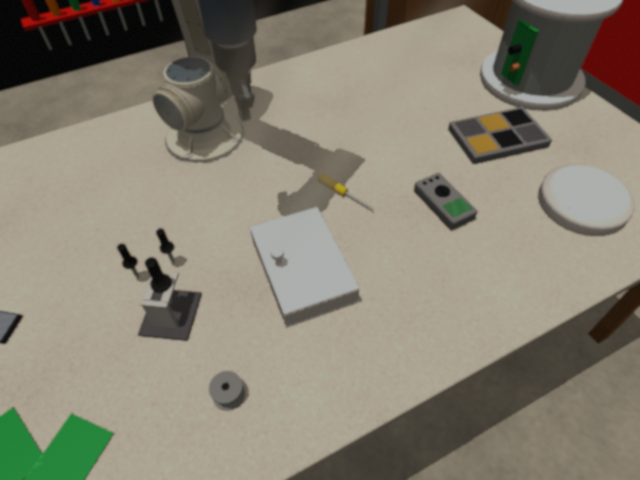

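View pics/s15c.png

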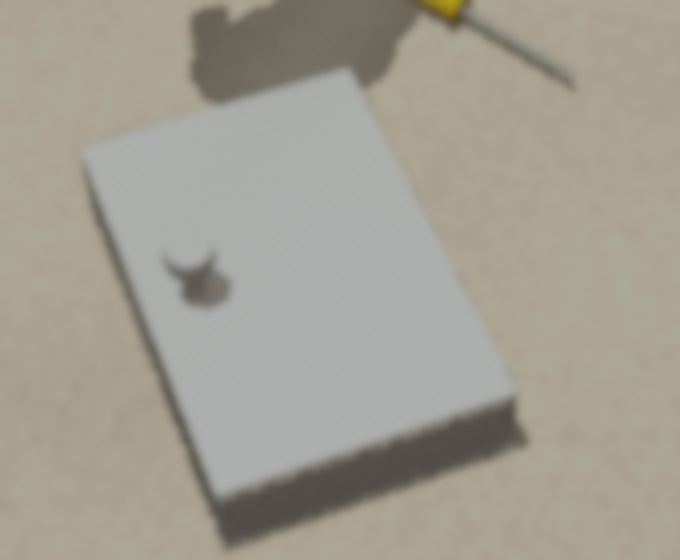

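The free-edge corners of the cover lie at (87,320) and (695,255), close to the prediction for fully shut (317 and 251) and well away from 0.04 rad (303 and 238). The probe hangs upright in the fork at (350,345), the spool, screwdriver and meter are in place, and the arm is clear. I'll hand it in.

```bash
python3 -c "
from bench import arm
print(arm.finish_job()); s=arm.sense(); print(s['clock'],s['force'])"
```

```text
the job is handed in; nothing more can be done
None
the job is handed in; nothing more can be done
```

I finished the job and handed it in at about 22 s of the 72 s allowed; no verdict is reported.

- **Probe presses:** I took the large probe from the fork and pressed it on the round terminal for at least 1.3 s and on the strip for about 2 s, at roughly 2–3 N each. The force reading is noisy to about 1 N. I kept the tip about 60 mm above the board on the way past the cross.
- **Probe back in the fork:** it hangs upright again, and the last side and scene pictures confirm this.
- **Cover:** I pushed it shut with closed fingers until it stopped firmly at z = 61 mm. The wrist force at that stop reached about 38 N vertical (about 41 N in all). It was the fingers, not the gripper's body, that pressed on the cover. The free-edge corners then matched a fully shut cover within about 1 pixel.
- **Bystanders and arm:** the screwdriver, spool and meter appear unmoved in the pictures, and the arm ended well clear of everything.

None of my checks failed or disagreed.

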